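# Seat the plate, click the shaker to speed four, start it

### The arm

A 6-joint arm with a two-finger parallel gripper is mounted at the origin on a cart in front of the work surface, level with it; the furniture and walls round the work are solid. World frame = base frame: x ahead of the robot, y to its left, z up, the work surface at z = 0. Lengths are in m, angles in rad, forces in N, time in s.
With the tool pointing down it reaches from about 0.375 to 0.9 m from the base axis. Payload 3.1 kg.
Tool frame: the origin (TCP) lies midway between the tips of the shut fingers; the grasp point (between the pads) lies 19 mm behind it; z points along the fingers, y is the line along which they close (so a half turn about z gives the same grasp; the last joint's range is limited). The gripper opens to 85 mm and grips with 20 to 120 N. Pads are 22 mm wide; open, the fingers measure 114 mm over their backs; the gripper's body (76 mm by 85 mm) begins 54 mm behind the grasp point. The pads swing forward as they close: fully open they stand 13 mm farther back than shut.
Start: joints at [-1.329, 0.527, 1.433, -0, 1.181, -0.178], TCP at [0.255, -0.571, 0.231] pointing down, gripper open.
Joint ranges: [-3.08, 3.08], [-0.75, 2.2], [0.22, 2.44], [-1.43, 4.57], [0, 2.65], [-2.85, 2.85]. Speed limits (rad/s): [2.79, 2.79, 3.14, 3.14, 3.14, 3.14].

### API

Orientations are given as a unit quaternion [x, y, z, w].
In Python, from station import manip gives the robot as it stands.
- The arm moves only by the tool drive_tool, never from a script. Its argument "motion" is a list that holds one entry, the list of rows, each a list of 5 numbers: the finger opening in mm, from 0 to 85.4, then the shift along the tool's x, y, z in units of 30 mm (1.0 is 30 mm), then the turn about the tool's z in units of 8 degrees (1.0 is 8 degrees). In form: [[[fingers, x, y, z, yaw], ...]]. A call has 1 to 10 rows; each row is the pose to reach, as a shift and turn from the pose commanded when the call began, along the tool's axes at that moment; what a row does not reach only later rows make up. A row lasts 1/10 s, in which the tool goes at most 50 mm and 8.59 degrees, less where a joint would pass 70% of its speed; a pose out of reach is approached as far as the arm can. A call with a gripper value outside its range is refused whole. The fingers move at their own pace and stop on an object; "squeeze" is the grip in N (left out, the last holds). Time passes only in rows, so rows that repeat a pose let the fingers close. It gives the time, the measured TCP pose, the force, the opening and the grip force at its end, in the units of the state.
- manip.sense(): the state, without advancing time (a new reading comes with each control period).
- manip.snapshot(name): name is "scene" or "side" or "wrist"; returns the picture (420x560x3 uint8, red, green, blue); there is no depth.
- manip.camera_model(name): a dict with "fov_y" (degrees; the focal length in pixels is half the picture's height over the tangent of half this angle, whatever the lens; pixels are square), "cx", "cy" (the principal point, pixels), "origin" and "orientation" of the camera in the world. Camera axes: x right, y up, looking along -z (the intrinsics and any distortion apply to the point x, -y, -z); pixel columns grow to the right and rows downward; lengths in m; the calibration is good to about 2 mm. A picture is of the moment at which its call begins: read the wrist's pose just before it. camera_model takes no time and is no camera call; for the wrist camera it gives the pose at the moment of the call.
- manip.sign_off(): hands the job in; it is judged then, once.
The state is a dict: "t": time; "q": joint angles; "qd": joint speeds; "tau": joint torques, N m; "tcp_pos": TCP position; "tool_rot": TCP orientation; "force": force on the tool from outside, world axes, zero at the start; "ft_torque": the same for the moment, N m; "finger_gap": opening from 0.0 (shut) to 1.0 (fully open); "gripper_force": force on a finger pad.
Only numpy, scipy, OpenCV 4.12 (cv2) and the standard library are available. Lean on these libraries where they do the work, as an engineer would, in place of code of your own. Each camera call takes 0.05 s, during which the arm holds its last target. There are 200 camera calls.

### The job

Start the plate shaker, using only your fingertips: push the well plate back along the platform until it sits flat and fully home against the rear stop, then turn the wing selector clockwise, click by click, to the fourth dot after the off bar and never past it (a faster setting would throw the samples out of the wells). Only then press the round start key all the way down and let it go. Do not pick anything up, and leave the bottles, dish, timer and marker around it where they are.

Things in the scene. Friction and masses are not known exactly. Their poses are not given: they have to be found in the camera images.
- shaker: Plate shaker, white bench instrument 230 mm deep (x), 190 mm wide (y), fixed to the bench, place and yaw vary. Origin: centre of its underside; x to its rear (away from the robot), y to its left, z up. Its rear half carries a level platform, rubber mat 80 mm above the bench from x = -13 mm to the rear stop. In front a black panel slopes 10 degrees down to the robot: selector left, key right.
- rear_stop (a point): Middle of the rear stop's front face where it meets the mat, at x = 103 mm in the shaker's frame; axes as the shaker's. The stop is 100 mm wide. Two side guides run forward from it, inner faces 53 mm either side, 48 mm long with flared front ends to 62 mm ahead of the stop. Stop and guides stand 8 mm above the mat; the front of the platform is open.
- well_plate: Clear flat well plate with a few dyed wells, 84 mm (x) by 100 mm (y) at its solid walls (87 x 103 mm over the rims), 14 mm high, about 80 g, loose on the mat. Origin: centre of its underside; z up, x nearly along the shaker's x. It starts drawn forward 24 to 38 mm; fully home its origin is 42 mm in front of the rear stop's face and its rear wall lies flat on it.
- selector_axis (a point): Point on the panel's surface on the selector's turning axis, 53.5 mm above the bench. z is that axis, square to the sloping panel (leans 10 degrees to the robot); x points up the panel to the platform, y to the left. Marks on the panel 42 mm from the axis: a white bar (off) exactly left (+y), then clockwise six white dots, growing in size, 30 degrees apart.
- selector (a joint): Angle of the selector, rad, clockwise from above. 0 = off (nose at the bar, left stop); a click is 0.5236 (30 degrees), dot n is at n x 0.5236; a stop just after dot six. A sprung detent pulls it into the nearest click from about 15 degrees either side; to get over to the next takes about 0.16 N m (6.5 N at 25 mm). It starts at off, dot one or dot two and stays where it is left.
- selector_nose (a point): End of the selector's nose, 35 mm from its axis, 15.5 mm above the panel. Grey wing knob: round skirt of 21 mm radius, 5 mm high, on it a straight upright bar 10 mm thick from 16 mm behind the axis to 35 mm in front, its top 26 mm above the panel, white line on top towards the nose. The nose points at the chosen mark: off = left, dot three = to the platform, dot six = right.
- start_key_top (a point): Centre of the top of the start key: round white key of 13 mm radius on the panel, 85 mm right of the selector's axis, its top 9.5 mm above the panel when up, in a flat grey ring 3 mm high, 17 mm in radius. z: square to the panel and up.
- start_key (a joint): How far the start key is pressed, m: 0 = up, 0.004 = fully down (about 5 N). It springs back. It counts as pressed from 0.003.
- bottle_mid: Bystander: square white bottle, 55 x 55 x 44 mm, left of the shaker. Origin: centre of its underside.
- petri_dish: Bystander: petri dish, 61 mm across, 14 mm high, left of the shaker towards its rear. Origin: centre of its underside.
- hdpe_bottle: Bystander: squat white round bottle, 77 mm across, 63 mm high, right of the shaker. Origin: centre of its underside.
- timer: Bystander: small flat lab timer, 62 x 66 x 18 mm, right of the control panel. Origin: centre of its underside.
- marker_black: Bystander: white marker with a black cap, 135 mm long, 13 mm thick, lying across in front of the shaker. Origin: centre of its underside.

How it is judged:
By the outcome, as a careful person would: the job done as asked, in the order asked, and still so for the second after the job is handed in, with the robot touching nothing.
It also fails if it takes over 64 s, if anything falls off the work surface, if the arm or the gripper's body presses on something with over 40 N, if the wrist force passes 120 N, or if a joint passes its speed limit or range.

## Working session

There is one attempt and no reset: what is moved stays moved. The work goes in short steps, Python scripts to look and compute and a tool call to move; the robot and the scene stay as the last step left them, time stands still between calls to the robot, and variables do not carry over. Pictures are saved under pics/ and viewed, at most 10 in all, crops included, and the job is handed in when it is done.

Besides the shell and the picture viewer there is one more tool, called after ">>>" by a JSON object that holds its "fn" and its "kwargs". drive_tool: Moves the arm, as the interface text tells. Its arguments: {"type":"object","properties":{"motion":{"type":"array","items":{"type":"array","items":{"type":"array","items":{"type":"number"}}}},"squeeze":{"type":"number"}},"required":["motion"]}

```bash
mkdir -p pics; ls; python3 - <<'E'
from station import manip
import cv2
s=manip.sense();print(s)
for n in("scene","side"):
    print(n,manip.camera_model(n)); cv2.imwrite(f"pics/{n}0.png",manip.snapshot(n)[:,:,::-1])
print(manip.camera_model("wrist"))
E
```

```text
pics
{'t': 0.0, 'q': array([-1.32951586e+00,  5.28459885e-01,  1.43394008e+00,  1.17187596e-05,
        1.18138212e+00, -1.78520946e-01]), 'qd': array([-5.38824663e-04, -7.31130118e-04,  1.01250518e-03, -7.05239570e-06,
       -4.54871304e-04, -1.46843658e-03]), 'tau': array([ 2.03379153e-03, -4.42340684e+01, -1.78022110e+01, -5.57671558e-05,
        8.57728795e-03,  6.79387682e-06]), 'tcp_pos': array([ 0.25457748, -0.57000226,  0.23032546]), 'tool_rot': array([ 9.78051488e-01,  2.08360479e-01, -2.89307736e-05, -1.09434957e-03]), 'force': array([ 0.31468376, -0.13163236,  0.78049335]), 'ft_torque': array([-0.02746335,  0.08034585,  0.01131605]), 'gripper_force': 0.0, 'finger_gap': 1.0023823416895712}
scene {'fov_y': 46.51479875187044, 'cx': 284.09025873036546, 'cy': 203.93556105804893, 'origin': array([-0.23068355, -0.44232501,  0.51882759]), 'orientation': array([ 0.43956146, -0.27274474, -0.45160354,  0.72694585])}
side {'fov_y': 54.170002000733845, 'cx': 281.5599974464615, 'cy': 203.45746861686595, 'origin': array([0.55349645, 0.65236851, 0.56533803]), 'orientation': array([0.01643197, 0.48191874, 0.87586969, 0.01834668])}
{'fov_y': 68.39423572613931, 'cx': 284.52978885306464, 'cy': 208.12142617588427, 'origin': array([ 0.33124795, -0.53557561,  0.37349809]), 'orientation': array([-0.13809979,  0.0907167 , -0.53645893,  0.82759334])}
```

View pics/scene0.png

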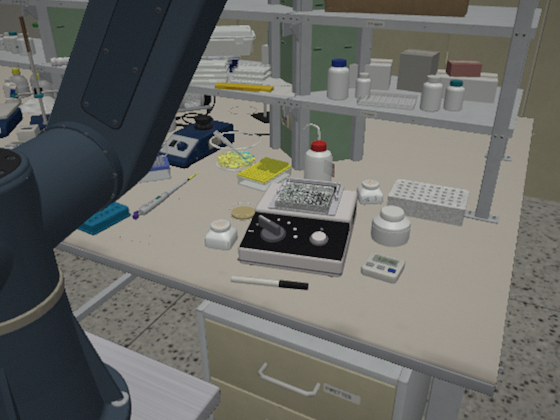

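View pics/side0.png

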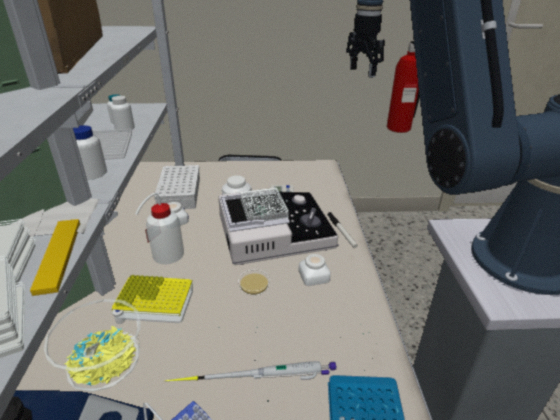

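The scene picture shows the shaker with its panel key at about (319,238), the selector at (272,232), and the plate on the platform at about (307,196). The side picture shows the key at (299,200) and the selector at (311,219). Next I'll triangulate a rough pose.

```bash
cat > h.py <<'E'
import numpy as np, cv2
from scipy.spatial.transform import Rotation as R
from scipy.optimize import least_squares
def ray(c,u,v):
    f=210/np.tan(np.radians(c['fov_y']/2))
    d=np.array([(u-c['cx'])/f,-(v-c['cy'])/f,-1.])
    return np.array(c['origin']),R.from_quat(c['orientation']).apply(d)
def at_z(c,u,v,z):
    o,d=ray(c,u,v); return o+d*(z-o[2])/d[2]
def proj(c,P):
    f=210/np.tan(np.radians(c['fov_y']/2))
    p=R.from_quat(c['orientation']).inv().apply(np.atleast_2d(P)-c['origin'])
    return np.c_[c['cx']+f*p[:,0]/-p[:,2], c['cy']-f*p[:,1]/-p[:,2]]
E
python3 - <<'E'
from h import *; from station import manip
c=manip.camera_model('scene');s=manip.camera_model('side')
print('key',at_z(c,319,238,.063),at_z(s,299,200,.063))
print('sel',at_z(c,268,228,.079),at_z(s,311,219,.079))
print('front corners',at_z(c,241,262,0),at_z(c,345,268,0))
E
```

```text
key [ 0.45854716 -0.17019938  0.063     ] [ 0.46870065 -0.15350969  0.063     ]
sel [ 0.42547082 -0.08578211  0.079     ] [ 0.45259773 -0.05195902  0.079     ]
front corners [ 0.41099403 -0.03512653  0.        ] [ 0.47857439 -0.21546174  0.        ]
```

>>> {"fn": "drive_tool", "kwargs": {"motion": [[[0, 12.3, -10.9, -1.7, 0.5], [0, 12.3, -10.9, -1.7, 0.5], [0, 12.3, -10.9, -1.7, 0.5], [0, 12.3, -10.9, -1.7, 0.5], [0, 12.3, -10.9, -1.7, 0.5], [0, 12.3, -10.9, -1.7, 0.5], [0, 12.3, -10.9, -1.7, 0.5], [0, 12.3, -10.9, -1.7, 0.5], [0, 12.3, -10.9, -1.7, 0.5], [0, 12.3, -10.9, -1.7, 0.5]]]}}

```text
t: 1.1
tcp_pos: [0.4587, -0.1194, 0.2824]
tool_rot: [0.985, 0.174, -0.0, -0.0]
force: [1.0, -0.0, -0.7]
finger_gap: -0.0
gripper_force: 0.0
```

>>> {"fn": "drive_tool", "kwargs": {"motion": [[[0, 0, 0, 0, 0], [0, 0, 0, 0, 0], [0, 0, 0, 0, 0]]]}}

```text
t: 1.4
tcp_pos: [0.458, -0.1223, 0.282]
tool_rot: [0.985, 0.174, -0.0, -0.0]
force: [0.7, -0.5, -0.1]
finger_gap: -0.005
gripper_force: 0.0
```

```bash
python3 - <<'E'
from h import *; from station import manip
import pickle
s=manip.sense();c=manip.camera_model('wrist');im=manip.snapshot('wrist')
pickle.dump((s,c,im),open('w1.pkl','wb'))
print(s['t'],s['tcp_pos'],s['tool_rot'],c)
cv2.imwrite('pics/w1.png',cv2.resize(im[:,:,::-1],(800,600),interpolation=cv2.INTER_CUBIC))
E
```

```text
1.4 [ 0.45799163 -0.12230232  0.28196665] [ 9.84778416e-01  1.73813877e-01 -4.52567609e-04 -4.73620572e-05] {'fov_y': 68.39423572613931, 'cx': 284.52978885306464, 'cy': 208.12142617588427, 'origin': array([ 0.53694273, -0.09303176,  0.42496326]), 'orientation': array([-0.13579192,  0.09515452, -0.56530538,  0.80804455])}
```

View pics/w1.png

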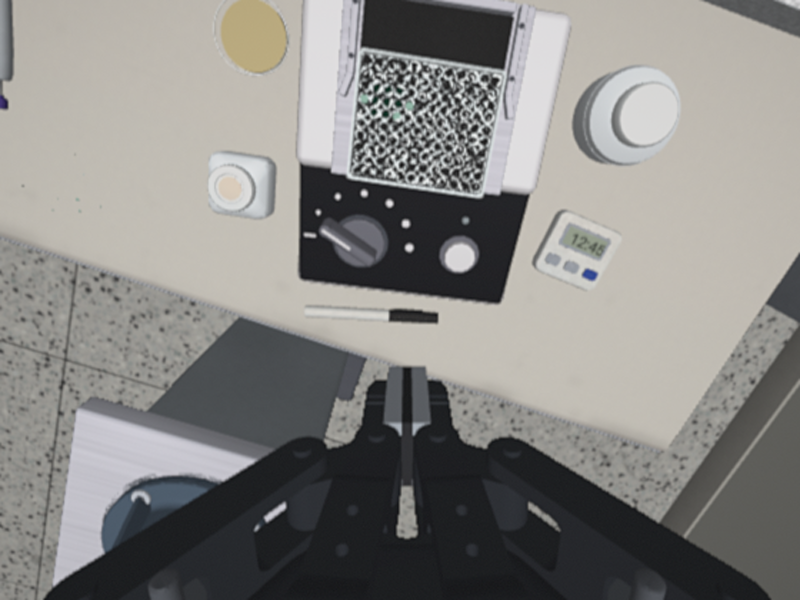

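The wrist picture (800 px scale) shows:
- bar at (309,235)
- dots at (319,212), (338,196), (364,193), (390,203), (406,223) and (409,248)
- key at (459,255)
- plate corners at about (362,50), (503,68), (484,196) and (347,180)

The rear stop is out of the frame, so I'll move 75 mm forward and take a second view.

>>> {"fn": "drive_tool", "kwargs": {"motion": [[[0, 2.5, 0.2, 0, 0], [0, 2.5, 0.2, 0, 0], [0, 2.5, 0.2, 0, 0], [0, 2.5, 0.2, 0, 0], [0, 2.5, 0.2, 0, 0]]]}}

```text
t: 1.95
tcp_pos: [0.5295, -0.1025, 0.2818]
tool_rot: [0.985, 0.173, -0.001, -0.0]
force: [0.2, 0.1, 0.9]
finger_gap: 0.003
gripper_force: 0.0
```

```bash
python3 - <<'E'
from h import *; from station import manip
import pickle
s=manip.sense();c=manip.camera_model('wrist');im=manip.snapshot('wrist')
pickle.dump((s,c,im),open('w2.pkl','wb'))
print(s['t'],s['tcp_pos'])
cv2.imwrite('pics/w2.png',cv2.resize(im[:300,140:440][:,:,::-1],(600,600),interpolation=cv2.INTER_CUBIC))
# fit panel marks in view 1
s,c,im=pickle.load(open('w1.pkl','rb'))
g=cv2.cvtColor(im,cv2.COLOR_RGB2GRAY).astype(float)
m=(np.array([(309,235),(319,212),(338,196),(364,193),(390,203),(406,223),(409,248)])+.5)*.7-.5
uv=[]
for u,v in m:
    u0,v0=int(round(u)),int(round(v)); w=g[v0-4:v0+5,u0-4:u0+5]; w=np.clip(w-70,0,None)
    yy,xx=np.mgrid[v0-4:v0+5,u0-4:u0+5]; uv.append(((w*xx).sum()/w.sum(),(w*yy).sum()/w.sum()))
uv=np.array(uv);print(uv.round(1).tolist())
def frame(p):
    Rm=R.from_euler('z',p[2])*R.from_euler('y',-10,degrees=True)
    return Rm,np.array([p[0],p[1],.0535])
k=np.arange(7); M=.042*np.c_[np.sin(k*np.pi/6),np.cos(k*np.pi/6),0*k]
def res(p):
    Rm,o=frame(p);return (proj(c,Rm.apply(M)+o)-uv).ravel()
r=least_squares(res,[.44,-.08,.35]);print(r.x,np.degrees(r.x[2]),r.fun.reshape(-1,2).round(2).tolist())
Rm,o=frame(r.x)
print('key',Rm.apply([0,-.085,.0095])+o,(proj(c,Rm.apply([0,-.085,.0095])+o)+.5)/.7)
for n in range(3):
    a=n*np.pi/6; P=Rm.apply([[.035*np.sin(a),.035*np.cos(a),.026],[-.016*np.sin(a),-.016*np.cos(a),.026]])+o
    print(n,((proj(c,P)+.5)/.7).round())
np.save('p.npy',r.x)
E
```

```text
1.95 [ 0.52947455 -0.10253232  0.28183969]
[[216.4, 164.1], [222.4, 148.2], [236.0, 137.1], [254.5, 134.9], [272.2, 141.9], [283.6, 156.1], [286.1, 173.0]]
[ 0.45026255 -0.08191126  0.21857097] 12.523194046278192 [[0.73, -0.02], [-0.04, -0.09], [0.01, -0.02], [-0.05, -0.07], [-0.21, 0.03], [-0.18, 0.08], [-0.25, 0.05]]
key [ 0.4670831  -0.16524667  0.06285567] [[459.42439954 258.82990479]]
0 [[313. 248.]
 [376. 256.]]
1 [[319. 228.]
 [373. 265.]]
2 [[337. 215.]
 [365. 270.]]
```

View pics/w2.png

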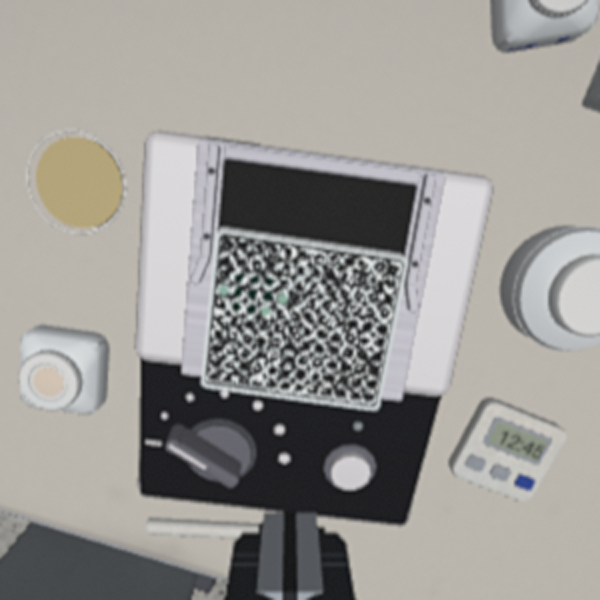

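The second view (600 px crop) shows:
- rear mat edge at the stop from (225,160) to (418,185)
- plate rear corners at about (218,230) and (405,256), front corners at (203,385) and (381,410)
- selector nose on dot one

I'll fit both views jointly.

```bash
cat > fit.py <<'E'
from h import *
import pickle
k=np.arange(1,7); M=.042*np.c_[np.sin(k*np.pi/6),np.cos(k*np.pi/6),0*k]
def cen(g,u,v,h,t):
    u0,v0=int(round(u)),int(round(v)); yy,xx=np.mgrid[v0-h:v0+h+1,u0-h:u0+h+1]; w=np.clip(g[v0-h:v0+h+1,u0-h:u0+h+1]-t,0,60)
    return (w*xx).sum()/w.sum(),(w*yy).sum()/w.sum()
V=[]
for f,pts,key in(('w1.pkl',(np.array([(319,212),(338,196),(364,193),(390,203),(406,223),(409,248)])+.5)*.7-.5,((459.5)*.7-.5,255.5*.7-.5)),
             ('w2.pkl',np.array([(165,415),(189,397),(225,394),(257,406),(279,430),(285,459)])/2+[140,0],(315,236.5))):
    s,c,im=pickle.load(open(f,'rb')); g=cv2.cvtColor(im,cv2.COLOR_RGB2GRAY).astype(float)
    V.append((c,np.array([cen(g,u,v,4,90) for u,v in pts]),np.array(cen(g,*key,13,170))))
def frame(p):
    return R.from_euler('z',p[2])*R.from_euler('y',-10,degrees=True),np.array([p[0],p[1],.0535])
def res(p,vs,key=True):
    Rm,o=frame(p);r=[]
    for c,uv,ky in vs:
        r.append(proj(c,Rm.apply(M)+o)-uv)
        if key:r.append(proj(c,Rm.apply([0,-.085,.0095])+o)-ky)
    return np.concatenate(r).ravel()
if __name__=='__main__':
    for vs,kk in((V[:1],0),(V[1:],0),(V,0),(V[:1],1),(V[1:],1),(V,1)):
        r=least_squares(res,[.45,-.08,.22],args=(vs,kk),loss='soft_l1');print(kk,r.x.round(4),np.degrees(r.x[2]).round(2),r.fun.reshape(-1,2).round(1).tolist())
    p=r.x; Rz=R.from_euler('z',p[2])
    L=lambda P:(Rz.inv().apply(P-np.array([p[0],p[1],0]))*1e3).round(1)[:2]
    c=V[1][0]; q=lambda u,v,z:L(at_z(c,140+u/2-.25,v/2-.25,z))
    print('stop',q(225,160,.08),q(418,185,.08),'plate top rear',q(218,230,.094),q(405,256,.094),'front',q(203,385,.094),q(381,410,.094))
    print('case front',q(141,495,.035),q(407,523,.035),'panel/platform',q(141,360,.08),q(448,395,.08))
    print('rear case',q(147,133,.08),q(491,180,.08),'guide ends',q(195,282,.088),q(413,308,.088))
    np.save('p.npy',p)
E
python3 fit.py
```

```text
0 [ 0.4503 -0.0821  0.2223] 12.74 [[0.1, 0.0], [0.1, 0.1], [0.0, -0.1], [-0.1, 0.0], [-0.1, 0.0], [-0.1, -0.0]]
0 [ 0.4504 -0.0821  0.2196] 12.58 [[0.1, -0.2], [0.2, -0.2], [-0.2, 1.3], [-0.0, -0.1], [-0.0, -0.1], [-0.1, -0.2]]
0 [ 0.4503 -0.0821  0.2211] 12.67 [[0.1, -0.1], [0.1, 0.0], [0.0, -0.1], [-0.0, 0.0], [-0.0, 0.0], [-0.1, -0.0], [0.1, -0.1], [0.1, -0.1], [-0.2, 1.3], [-0.1, -0.1], [-0.0, -0.1], [-0.0, -0.2]]
1 [ 0.4503 -0.0822  0.2268] 12.99 [[0.1, 0.1], [0.0, 0.1], [-0.1, -0.1], [-0.1, -0.1], [-0.0, -0.2], [0.1, -0.2], [0.0, 0.4]]
1 [ 0.4505 -0.0822  0.2251] 12.9 [[0.1, -0.1], [0.1, -0.2], [-0.3, 1.2], [-0.0, -0.2], [0.0, -0.3], [0.1, -0.4], [0.0, 0.4]]
1 [ 0.4504 -0.0822  0.2261] 12.95 [[0.1, 0.1], [0.1, 0.1], [-0.0, -0.2], [-0.1, -0.1], [-0.0, -0.2], [0.1, -0.2], [0.0, 0.4], [0.1, -0.0], [0.1, -0.1], [-0.3, 1.3], [-0.1, -0.2], [-0.0, -0.3], [0.1, -0.4], [0.0, 0.4]]
stop [172.5   9.1] [172.7 -92. ] plate top rear [138.3   8.3] [137.2 -89.2] front [54.8  9.6] [ 52.5 -91.2]
case front [-48.3  53. ] [ -47.2 -135.4] panel/platform [61.  47.5] [  62.  -131.1]
rear case [180.3  49.7] [ 179.8 -129.3] guide ends [109.8  18.9] [110.4 -99.7]
```

>>> {"fn": "drive_tool", "kwargs": {"motion": [[[70, -1.42, -0.04, 2, 0.88], [70, -1.42, -0.04, 3.5, 0.88], [70, -1.42, -0.04, 5, 0.88], [70, -1.42, -0.04, 5.4, 0.88], [70, -1.42, -0.04, 5.4, 0.88], [70, -1.42, -0.04, 5.4, 0.88], [70, -1.42, -0.04, 5.4, 0.88]]]}}

```text
t: 2.7
tcp_pos: [0.4917, -0.1159, 0.1221]
tool_rot: [0.994, 0.113, 0.002, 0.001]
force: [0.2, 0.8, 0.9]
finger_gap: 0.818
gripper_force: 0.0
```

```bash
cat >> h.py <<'E'
def tool(s):  # TCP in axis-frame (mm, shaker-aligned), yaw relative to shaker (deg)
    p=np.load('p.npy'); d=R.from_euler('z',-p[2]).apply(s['tcp_pos']-np.array([p[0],p[1],0]))*1e3
    x=R.from_quat(s['tool_rot']).apply([1,0,0]); return d.round(1),round(np.degrees(np.arctan2(x[1],x[0])-p[2]),1)
E
python3 - <<'E'
from h import *; from station import manip
s=manip.sense();print(s['t'],tool(s),s['q'].round(3),s['finger_gap'])
c=manip.camera_model('wrist');im=manip.snapshot('wrist')
cv2.imwrite('pics/w3.png',cv2.resize(im[:,:,::-1],(800,600),interpolation=cv2.INTER_CUBIC))
E
```

```text
2.7 (array([ 32.7, -42.1, 122.1]), np.float64(0.0)) [-0.453  0.537  1.834 -0.     0.766  0.891] 0.8179360838959248
```

View pics/w3.png

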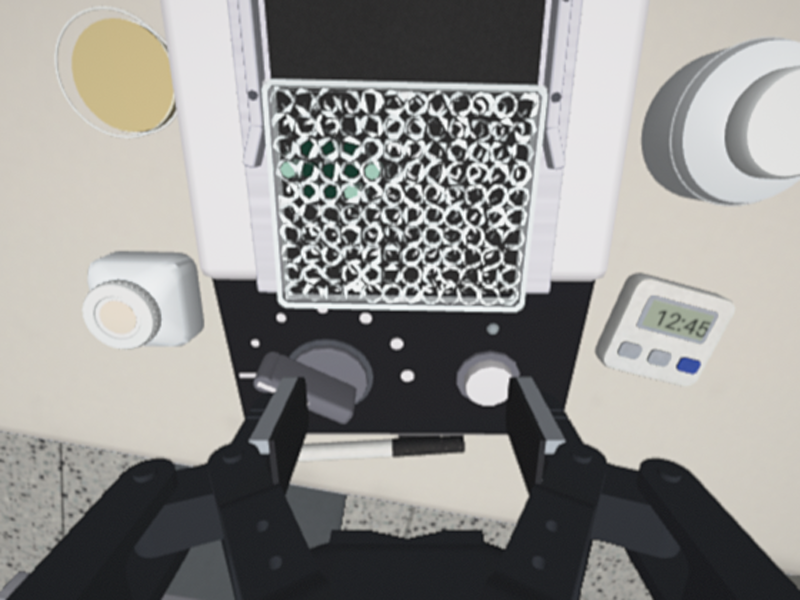

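The picture shows the open fingers at (275,430) and (535,430), in front of the plate's front edge (row 305) and clear of the knob. Next I lower them and push.

>>> {"fn": "drive_tool", "kwargs": {"motion": [[[70, 0, 0, 0.8, 0], [70, 0, 0, 1.57, 0], [70, 0, 0, 1.57, 0], [70, 0, 0, 1.57, 0]]]}}

```text
t: 3.15
tcp_pos: [0.4911, -0.1153, 0.0742]
tool_rot: [0.994, 0.113, 0.001, 0.0]
force: [-0.5, 0.3, 0.0]
finger_gap: 0.819
gripper_force: 0.0
```

>>> {"fn": "drive_tool", "kwargs": {"motion": [[[70, 0.25, 0, 0, 0], [70, 0.4, 0, 0, 0], [70, 0.55, 0, 0, 0], [70, 0.7, 0, 0, 0], [70, 0.85, 0, 0, 0], [70, 1.0, 0, 0, 0], [70, 1.15, 0, 0, 0], [70, 1.3, 0, 0, 0], [70, 1.3, 0, 0, 0]]]}}

```text
t: 4.05
tcp_pos: [0.5296, -0.1063, 0.0732]
tool_rot: [0.994, 0.113, 0.001, 0.0]
force: [0.2, 0.7, 0.2]
finger_gap: 0.819
gripper_force: 0.0
```

```bash
python3 - <<'E'
from h import *; from station import manip
s=manip.sense();print(s['t'],tool(s),s['finger_gap'],s['force'])
c=manip.camera_model('wrist');im=manip.snapshot('wrist')
cv2.imwrite('pics/w4.png',cv2.resize(im[:,:,::-1],(800,600),interpolation=cv2.INTER_CUBIC))
E
```

```text
4.05 (array([ 71.7, -41.2,  73.2]), np.float64(0.1)) 0.8185111811825619 [0.23266293 0.65828925 0.23653393]
```

View pics/w4.png

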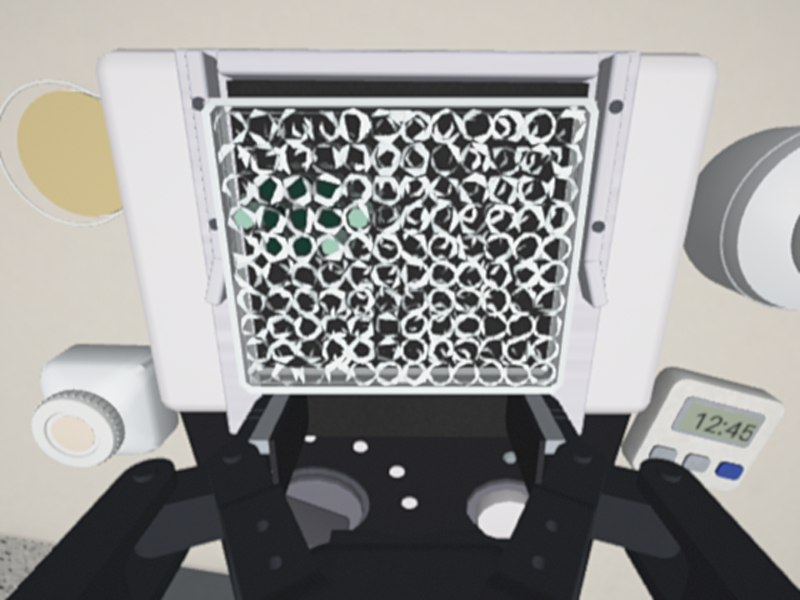

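The plate sits between the guides with a dark gap of about 5 mm left to the stop (rows 80–98). I'll push gently the rest of the way.

>>> {"fn": "drive_tool", "kwargs": {"motion": [[[70, 0.07, 0, 0, 0], [70, 0.14, 0, 0, 0], [70, 0.18, 0, 0, 0], [70, 0.22, 0, 0, 0], [70, 0.22, 0, 0, 0]]]}}

```text
t: 4.6
tcp_pos: [0.5335, -0.1049, 0.0732]
tool_rot: [0.994, 0.113, -0.002, -0.0]
force: [-4.3, -1.9, 2.4]
finger_gap: 0.82
gripper_force: 2.3
```

>>> {"fn": "drive_tool", "kwargs": {"motion": [[[70, 0.03, 0, 0, 0], [70, 0.03, 0, 0, 0]]]}}

```text
t: 4.8
tcp_pos: [0.5335, -0.1047, 0.0732]
tool_rot: [0.994, 0.113, -0.002, -0.0]
force: [-5.7, -3.4, 4.3]
finger_gap: 0.818
gripper_force: 3.5
```

```bash
python3 - <<'E'
from h import *; from station import manip
s=manip.sense();print(s['t'],tool(s),s['force'],s['ft_torque'])
E
```

```text
4.8 (array([ 76. , -40.6,  73.2]), np.float64(0.0)) [-5.71200229 -3.38316417  4.34542068] [-0.66413192  0.93890334 -0.24929538]
```

>>> {"fn": "drive_tool", "kwargs": {"motion": [[[70, 0.05, 0, 0, 0], [70, 0.1, 0, 0, 0], [70, 0.15, 0, 0, 0], [70, 0.15, 0, 0, 0]]]}}

```text
t: 5.2
tcp_pos: [0.5336, -0.1045, 0.0732]
tool_rot: [0.994, 0.113, -0.007, -0.001]
force: [-16.7, -8.8, 9.7]
finger_gap: 0.821
gripper_force: 9.0
```

```bash
python3 - <<'E'
from h import *; from station import manip
import pickle
s=manip.sense();print(s['t'],tool(s),s['force'],s['ft_torque'])
c=manip.camera_model('wrist');im=manip.snapshot('wrist'); pickle.dump((s,c,im),open('w5.pkl','wb'))
cv2.imwrite('pics/w5.png',cv2.resize(im[20:150,120:440][:,:,::-1],None,fx=2.5,fy=2.5,interpolation=cv2.INTER_CUBIC))
E
```

```text
5.2 (array([ 76.1, -40.3,  73.2]), np.float64(0.1)) [-16.71542616  -8.82838827   9.69707655] [-1.86045759  2.36688892 -0.71946767]
```

View pics/w5.png

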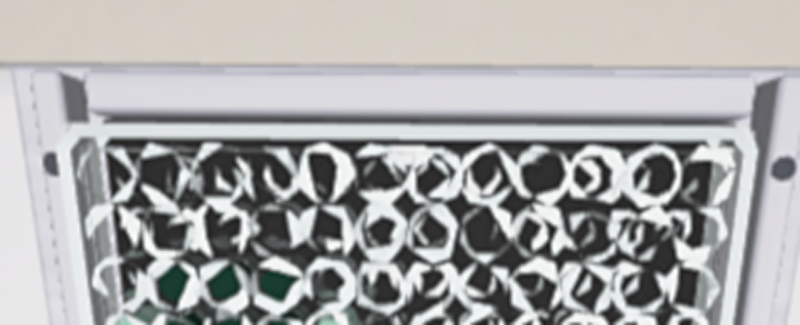

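The plate's rear rim (row ~130) lies next to the stop's foot (row ~117) with a thin dark line between them. I'll check numerically that the two are parallel.

```bash
python3 - <<'E'
from h import *; import pickle
s,c,im=pickle.load(open('w5.pkl','rb')); g=cv2.cvtColor(im,cv2.COLOR_RGB2GRAY).astype(float)
p=np.load('p.npy');Rz=R.from_euler('z',p[2])
L=lambda P:Rz.inv().apply(P-np.array([p[0],p[1],0]))*1e3
def edge(u,v0,v1,sgn):
    col=g[:,u-1:u+2].mean(1); d=sgn*np.gradient(col)[v0:v1]; i=d.argmax(); w=np.clip(d[max(i-1,0):i+2],0,None)
    return v0+(w*np.arange(max(i-1,0),max(i-1,0)+len(w))).sum()/w.sum()
us=list(range(170,415,12))
print(g[60:78,[180,280,400]].astype(int).T.tolist())
for name,v0,v1,sg,z in(('stop bottom',62,70,-1,.08),('rim rear',66,76,1,.094),('stop top rear',40,54,1,.088)):
    P=np.array([L(at_z(c,u,edge(u,v0,v1,sg),z)) for u in us]); k=np.polyfit(P[:,1],P[:,0],1)
    e=P[:,0]-np.polyval(k,P[:,1]); ok=abs(e)<2*np.median(abs(e))+.1; k=np.polyfit(P[ok,1],P[ok,0],1)
    print(name,'slope deg',np.degrees(k[0]).round(2),'x at mid',np.polyval(k,-41.5).round(2),ok.sum())
E
```

```text
[[219, 219, 215, 197, 169, 133, 100, 80, 101, 172, 222, 226, 226, 226, 203, 129, 86, 171], [220, 220, 219, 211, 190, 161, 123, 90, 84, 146, 209, 227, 226, 227, 226, 186, 87, 80], [219, 219, 219, 217, 206, 185, 153, 113, 83, 91, 163, 221, 226, 225, 225, 201, 127, 97]]
stop bottom slope deg 0.25 x at mid 173.68 21
rim rear slope deg 0.24 x at mid 171.24 21
stop top rear slope deg 0.3 x at mid 178.24 18
```

```bash
python3 - <<'E'
from h import *; import pickle
s,c,im=pickle.load(open('w5.pkl','rb')); g=cv2.cvtColor(im,cv2.COLOR_RGB2GRAY).astype(float)
p=np.load('p.npy');Rz=R.from_euler('z',p[2])
L=lambda P:Rz.inv().apply(P-np.array([p[0],p[1],0]))*1e3
W=lambda P:Rz.apply(np.array(P)/1e3)+np.array([p[0],p[1],0])
print('cam',L(c['origin']),'tool',tool(s))
for n,P in(('stop foot',[173,-41,80]),('stop top',[173,-41,88]),('rim home',[174.5,-41,94]),('wall top home',[173,-41,92]),('rimfront home',[87.5,-41,94])): print(n,proj(c,W(P)).round(1))
u=int(proj(c,W([87,-41,94]))[0,0]); print('u',u,'col',g[225:300:1,u].astype(int).tolist())
v=130; print('left',g[v,125:180].astype(int).tolist()); print('right',g[v,380:440].astype(int).tolist())
cv2.imwrite('pics/w5b.png',cv2.resize(im[:,110:470][:,:,::-1],(514,600),interpolation=cv2.INTER_CUBIC))
E
```

```text
cam [161.98468042 -40.23680059 215.09329607] tool (array([ 76.1, -40.3,  73.2]), np.float64(0.1))
stop foot [[287.7  67.5]]
stop top [[287.8  65.6]]
rim home [[287.9  59.3]]
wall top home [[287.9  64.5]]
rimfront home [[287.  272.6]]
u 286 col [200, 148, 101, 64, 44, 40, 42, 59, 85, 137, 206, 232, 203, 164, 175, 163, 114, 67, 44, 42, 43, 46, 46, 46, 42, 48, 91, 163, 205, 183, 158, 199, 231, 239, 233, 212, 192, 174, 152, 159, 205, 234, 233, 212, 154, 110, 143, 220, 242, 243, 244, 225, 114, 41, 46, 47, 46, 45, 46, 47, 46, 45, 46, 46, 47, 48, 49, 47, 45, 46, 49, 48, 48, 47, 48]
left [231, 231, 231, 231, 231, 231, 231, 231, 231, 231, 231, 224, 206, 211, 218, 219, 219, 218, 206, 207, 218, 220, 220, 222, 228, 233, 234, 235, 235, 207, 131, 120, 199, 240, 220, 142, 122, 142, 146, 147, 170, 208, 196, 109, 41, 42, 98, 159, 130, 129, 228, 237, 223, 208, 225]
right [43, 72, 152, 213, 201, 161, 152, 215, 244, 247, 228, 120, 44, 43, 46, 48, 44, 40, 54, 107, 146, 148, 176, 209, 219, 186, 133, 128, 133, 137, 178, 230, 234, 233, 233, 213, 133, 96, 101, 130, 171, 196, 212, 219, 220, 220, 220, 221, 222, 222, 212, 202, 216, 219, 219, 219, 213, 209, 225, 231]
```

View pics/w5b.png

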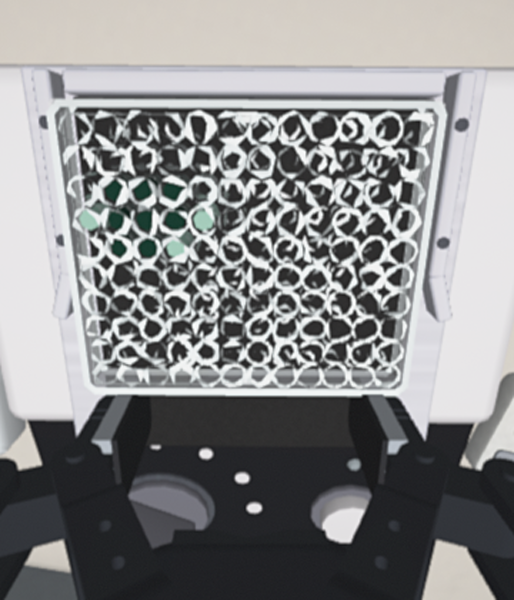

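The rim edge (row 68.8) still lies about 3 mm ahead of the stop's edge (row 65.5). Something may be blocking it, or a fingertip may be touching the mat. I'll back off, shut the fingers, raise them slightly and push at the centre.

>>> {"fn": "drive_tool", "kwargs": {"motion": [[[70, -0.3, 0, 0, 0], [70, -0.6, 0, 0, 0], [70, -0.6, 0.03, -0.45, 0], [0, -0.6, 0.03, -0.45, 0], [0, -0.6, 0.03, -0.45, 0], [0, -0.6, 0.03, -0.45, 0], [0, -0.6, 0.03, -0.45, 0], [0, -0.6, 0.03, -0.45, 0], [0, -0.6, 0.03, -0.45, 0], [0, -0.6, 0.03, -0.45, 0]]]}}

```text
t: 6.25
tcp_pos: [0.5229, -0.1085, 0.0865]
tool_rot: [0.994, 0.113, -0.0, -0.0]
force: [-0.0, -0.1, -0.1]
finger_gap: 0.002
gripper_force: 0.0
```

```bash
python3 - <<'E'
from h import *; from station import manip
import pickle
s=manip.sense();print(s['t'],tool(s),s['force'],s['finger_gap'])
c=manip.camera_model('wrist');im=manip.snapshot('wrist'); pickle.dump((s,c,im),open('w6.pkl','wb'))
E
```

```text
6.25 (array([ 64.7, -41.8,  86.5]), np.float64(0.1)) [-0.03050322 -0.11447153 -0.14589701] 0.001808693326291277
```

>>> {"fn": "drive_tool", "kwargs": {"motion": [[[0, 0.2, 0, 0, 0], [0, 0.32, 0, 0, 0], [0, 0.38, 0, 0, 0], [0, 0.44, 0, 0, 0], [0, 0.44, 0, 0, 0]]]}}

```text
t: 6.8
tcp_pos: [0.5341, -0.1059, 0.0867]
tool_rot: [0.993, 0.114, -0.002, 0.0]
force: [-4.9, -4.3, 4.0]
finger_gap: -0.002
gripper_force: 2.7
```

>>> {"fn": "drive_tool", "kwargs": {"motion": [[[0, 0.05, 0, 0, 0], [0, 0.1, 0, 0, 0], [0, 0.1, 0, 0, 0]]]}}

```text
t: 7.1
tcp_pos: [0.5341, -0.1058, 0.0867]
tool_rot: [0.993, 0.115, -0.005, -0.0]
force: [-10.8, -7.0, 7.1]
finger_gap: -0.0
gripper_force: 6.0
```

```bash
python3 - <<'E'
from h import *; from station import manip
import pickle
s=manip.sense();print(s['t'],tool(s),s['force'],s['finger_gap'])
c=manip.camera_model('wrist');im=manip.snapshot('wrist'); pickle.dump((s,c,im),open('w7.pkl','wb'))
p=np.load('p.npy');Rz=R.from_euler('z',p[2])
W=lambda P:Rz.apply(np.array(P)/1e3)+np.array([p[0],p[1],0])
g=cv2.cvtColor(im,cv2.COLOR_RGB2GRAY).astype(int)
q=proj(c,W([[173,-41,88],[173,-41,94]]));print(q)
print(g[50:85,[180,286,400]].T.tolist())
E
```

```text
7.1 (array([ 76.3, -41.8,  86.7]), np.float64(0.2)) [-10.84778274  -6.96066018   7.10408806] -7.466734849456194e-05
[[284.77615042  69.32938225]
 [284.76397352  68.01579191]]
[[171, 168, 188, 189, 185, 197, 206, 208, 210, 211, 212, 213, 213, 212, 212, 211, 201, 180, 147, 106, 78, 96, 164, 213, 221, 221, 194, 128, 61, 40, 49, 67, 71, 79, 128], [192, 171, 170, 194, 194, 190, 203, 211, 213, 213, 213, 214, 214, 214, 213, 214, 213, 204, 182, 149, 108, 79, 97, 164, 213, 222, 221, 194, 125, 63, 111, 186, 224, 228, 236], [200, 190, 168, 169, 194, 192, 189, 204, 213, 214, 214, 213, 213, 213, 213, 212, 213, 212, 204, 182, 157, 168, 198, 203, 209, 220, 222, 220, 220, 221, 222, 224, 224, 211, 190]]
```

>>> {"fn": "drive_tool", "kwargs": {"motion": [[[0, -0.5, 0, 0, 0], [0, -0.5, 0, -1, 0], [0, 1, 0, -2, 0], [0, 2, 0, -2, 0], [0, 2.7, 0, -2, 0], [0, 2.7, 0, -2, 0], [0, 2.7, 0, -2, 0], [0, 2.7, 0, -2, 0]]]}}

```text
t: 7.95
tcp_pos: [0.6159, -0.0865, 0.1461]
tool_rot: [0.994, 0.113, -0.001, -0.001]
force: [-1.0, -0.4, 0.1]
finger_gap: -0.001
gripper_force: 0.0
```

```bash
python3 - <<'E'
from h import *; from station import manip
import pickle
s=manip.sense();print(s['t'],tool(s),s['force'])
c=manip.camera_model('wrist');im=manip.snapshot('wrist'); pickle.dump((s,c,im),open('w8.pkl','wb'))
p=np.load('p.npy');Rz=R.from_euler('z',p[2])
W=lambda P:Rz.apply(np.array(P)/1e3)+np.array([p[0],p[1],0])
print(proj(c,W([[173,-41,88],[173,-41,80],[173,-41,94],[171.5,-41,94],[178,-41,88]])).round(1).tolist())
a=im[140:300,150:410][:,:,::-1]
b=pickle.load(open('w7.pkl','rb'))[2][40:100,150:410][:,:,::-1]
cv2.imwrite('pics/w8.png',cv2.resize(np.vstack([a,b]),None,fx=2.7,fy=2.7,interpolation=cv2.INTER_CUBIC))
E
```

```text
7.95 (array([160.3, -41.2, 146.1]), np.float64(0.0)) [-0.99808612 -0.3594662   0.08360735]
[[285.0, 210.6], [285.0, 206.8], [285.0, 213.6], [285.0, 215.7], [285.0, 203.7]]
```

View pics/w8.png

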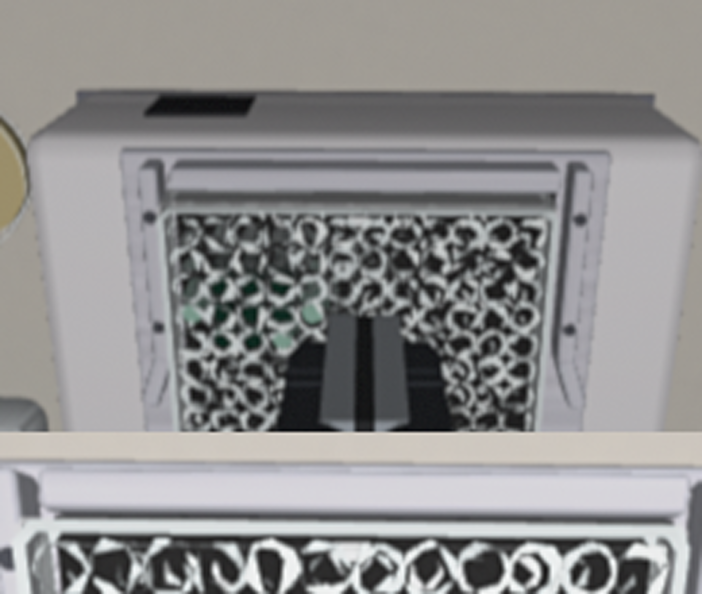

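```bash
python3 - <<'E'
from h import *; import pickle
p=np.load('p.npy');Rz=R.from_euler('z',p[2])
L=lambda P:Rz.inv().apply(P-np.array([p[0],p[1],0]))*1e3
s5,c5,i5=pickle.load(open('w5.pkl','rb'))
for z in(.094,.091):print('width',z,L(at_z(c5,156.6,130,z))[1]-L(at_z(c5,404.8,130,z))[1],'len',L(at_z(c5,286,68.6,z))[0]-L(at_z(c5,286,276.8,z))[0])
D=[pickle.load(open(f,'rb')) for f in('w5.pkl','w7.pkl','w8.pkl')]
g=cv2.cvtColor(D[2][2],cv2.COLOR_RGB2GRAY).astype(int); print(196,g[196:226,[240,285,320]].T.tolist())
# triangulate edge in the local x-z plane: rows per view at u~285
def tri(rows,v=(0,1,2)):
    A=[];b=[]
    for k,r in zip(v,rows):
        c=D[k][1];o=L(c['origin']);q=L(at_z(c,285,r,.08)); d=(q-o)[[0,2]]; n=np.array([d[1],-d[0]])/np.hypot(*d); A.append(n);b.append(n@o[[0,2]])
    r=np.linalg.lstsq(np.array(A),np.array(b),rcond=None); return r[0].round(2),r[1]
print('rim/stop w5 w7 only vs w8:')
for rim in(215.5,216.5,217.5):print('rim',rim,tri((68.6,72.7,rim)))
for st in(210.5,211.5,212.5):print('stop',st,tri((65.6,69.7,st)))
E
```

```text
width 0.094 94.75387902424058 len 86.1721067747285
width 0.091 97.10133876230171 len 88.30695922911548
196 [[135, 155, 146, 111, 90, 91, 115, 146, 160, 163, 166, 166, 166, 160, 139, 101, 78, 75, 88, 114, 133, 149, 156, 135, 152, 186, 161, 84, 39, 50], [131, 155, 149, 120, 93, 91, 109, 139, 160, 166, 166, 167, 167, 161, 135, 94, 76, 76, 82, 106, 125, 138, 153, 138, 143, 183, 198, 192, 157, 95], [128, 151, 154, 129, 95, 89, 102, 135, 162, 168, 166, 166, 167, 164, 144, 104, 82, 76, 79, 98, 119, 138, 158, 137, 89, 130, 164, 133, 78, 41]]
rim/stop w5 w7 only vs w8:
rim 215.5 (array([171.42,  93.48]), array([0.02095555]))
rim 216.5 (array([171.31,  95.08]), array([0.01851995]))
rim 217.5 (array([171.19,  96.65]), array([0.01626559]))
stop 210.5 (array([172.95,  87.7 ]), array([0.00821372]))
stop 211.5 (array([172.81,  89.36]), array([0.00667248]))
stop 212.5 (array([172.67,  90.99]), array([0.00530965]))
```

The stop's top edge triangulates to x = 173.0 mm. The plate's top rear edge is at 171.4 mm and parallel to it, and the plate's front agrees with the finger's position. It is probably in contact, but I'll push again with a slight lift to rule out a friction jam.

>>> {"fn": "drive_tool", "kwargs": {"motion": [[[0, -1.6, 0, 0, 0], [0, -3.15, 0, 0, 0], [0, -3.15, 0, 0.8, 0], [0, -3.15, 0, 2.0, 0], [0, -3.15, 0, 2.0, 0], [0, -3.15, 0, 2.0, 0]]]}}

```text
t: 8.6
tcp_pos: [0.5247, -0.108, 0.0866]
tool_rot: [0.994, 0.113, -0.001, -0.001]
force: [0.9, 0.4, 0.5]
finger_gap: -0.006
gripper_force: 0.0
```

>>> {"fn": "drive_tool", "kwargs": {"motion": [[[0, 0.2, 0, 0, 0], [0, 0.32, 0, 0, 0], [0, 0.4, 0, 0, 0], [0, 0.45, 0, -0.05, 0], [0, 0.5, 0, -0.08, 0], [0, 0.5, 0, -0.08, 0]]]}}

```text
t: 9.2
tcp_pos: [0.5343, -0.1059, 0.0892]
tool_rot: [0.993, 0.115, -0.007, 0.0]
force: [-12.9, -12.3, 1.1]
finger_gap: -0.002
gripper_force: 7.6
```

>>> {"fn": "drive_tool", "kwargs": {"motion": [[[0, 0.08, 0.05, -0.05, 0], [0, 0.16, 0.1, -0.1, 0], [0, 0.24, 0.15, -0.15, 0], [0, 0.3, 0.15, -0.15, 0], [0, 0.3, 0.15, -0.15, 0]]]}}

```text
t: 9.7
tcp_pos: [0.5349, -0.106, 0.0915]
tool_rot: [0.993, 0.116, -0.017, -0.004]
force: [-25.7, -11.9, 2.3]
finger_gap: -0.001
gripper_force: 13.8
```

```bash
python3 - <<'E'
from h import *; from station import manip
import pickle
s=manip.sense();print(s['t'],tool(s),s['force'])
c=manip.camera_model('wrist');im=manip.snapshot('wrist'); pickle.dump((s,c,im),open('w9.pkl','wb'))
g=cv2.cvtColor(im,cv2.COLOR_RGB2GRAY).astype(int); print(g[55:85,[180,286,380]].T.tolist())
E
```

```text
9.7 (array([ 77. , -42.1,  91.5]), np.float64(0.4)) [-25.71665054 -11.90491317   2.33825659]
[[190, 182, 194, 204, 207, 209, 210, 211, 212, 211, 211, 211, 209, 196, 171, 134, 85, 84, 156, 212, 222, 221, 214, 169, 84, 37, 89, 167, 220, 231], [199, 190, 183, 201, 210, 212, 212, 212, 213, 213, 212, 212, 213, 212, 205, 184, 150, 102, 73, 119, 187, 222, 223, 222, 195, 122, 73, 142, 212, 232], [171, 196, 191, 186, 201, 211, 214, 213, 212, 212, 212, 212, 212, 213, 212, 207, 188, 159, 118, 79, 97, 171, 220, 223, 222, 200, 140, 63, 42, 90]]
```

The plate holds rigidly at 28 N, so it is home. I'll retreat straight back and up, then go for the selector.

>>> {"fn": "drive_tool", "kwargs": {"motion": [[[0, -0.5, -0.15, 0.1, 0], [0, -1.0, -0.15, 0.1, 0], [0, -1.2, -0.15, -1.0, 0], [0, -1.2, -0.15, -1.5, 0], [30, -1.2, -0.15, -1.5, 0], [30, -1.2, -0.15, -1.5, 0]]]}}

```text
t: 10.35
tcp_pos: [0.5147, -0.1107, 0.1395]
tool_rot: [0.994, 0.114, 0.001, 0.001]
force: [-0.9, -0.4, 0.1]
finger_gap: 0.333
gripper_force: 0.0
```

```bash
python3 - <<'E'
from h import *; from station import manip
s=manip.sense();print(s['t'],tool(s),s['force'],s['q'].round(2),s['finger_gap'])
E
```

```text
10.35 (array([ 56.3, -42.2, 139.5]), np.float64(0.1)) [-0.89605977 -0.44909071  0.1098666 ] [-0.42  0.53  1.77  0.    0.84  0.92] 0.3326307918991419
```

>>> {"fn": "drive_tool", "kwargs": {"motion": [[[26, -1.0, -0.7, 0, -1], [26, -1.98, -1.41, 0, -2], [26, -1.98, -1.41, 0, -3], [26, -1.98, -1.41, 0, -4], [26, -1.98, -1.41, 0, -5], [26, -1.98, -1.41, 0, -6], [26, -1.98, -1.41, 0, -7], [26, -1.98, -1.41, 0, -7.5], [26, -1.98, -1.41, 0, -7.5], [26, -1.98, -1.41, 0, -7.5]]]}}

```text
t: 11.35
tcp_pos: [0.4462, -0.0825, 0.1381]
tool_rot: [0.804, 0.594, -0.0, -0.001]
force: [0.3, -0.6, -0.1]
finger_gap: 0.31
gripper_force: 0.0
```

```bash
python3 - <<'E'
from h import *; from station import manip
import pickle
s=manip.sense();print(s['t'],tool(s),s['force'],s['q'].round(2),s['finger_gap'])
p=np.load('p.npy');Rz=R.from_euler('z',p[2]); RT=Rz*R.from_euler('y',-10,degrees=True)
c=manip.camera_model('wrist');im=manip.snapshot('wrist');a=np.pi/6
P=RT.apply([[.035*np.sin(a),.035*np.cos(a),.026],[-.016*np.sin(a),-.016*np.cos(a),.026]])+np.array([p[0],p[1],.0535])
im=im.copy()
for q in proj(c,P): cv2.circle(im,tuple(int(v) for v in q.round()),2,(255,0,0),-1)
cv2.imwrite('pics/w10.png',cv2.resize(im[:,:,::-1],(800,600),interpolation=cv2.INTER_CUBIC))
E
```

```text
11.35 (array([ -4.1,   0.6, 138.1]), np.float64(60.0)) [ 0.32795865 -0.64941387 -0.1003862 ] [-0.43  0.46  1.94  0.    0.74 -0.13] 0.30985716884569475
```

View pics/w10.png

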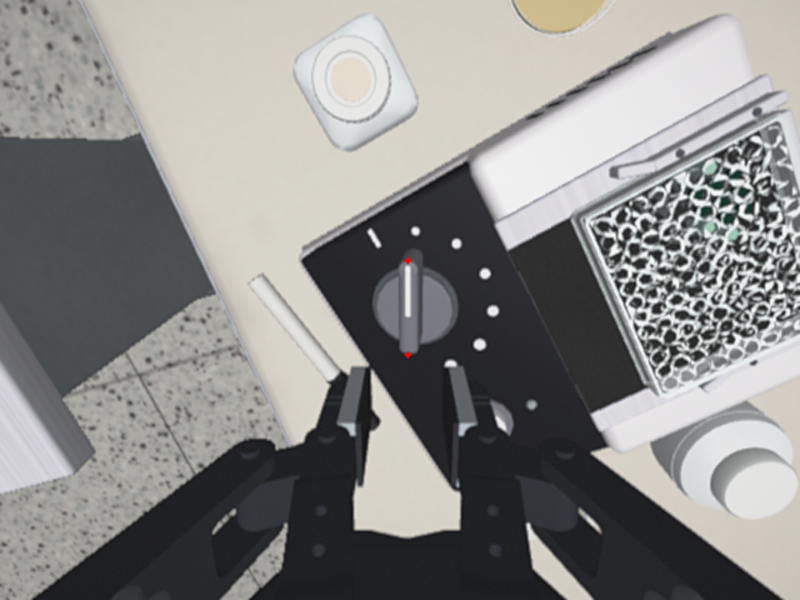

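The picture shows the bar vertical in the image (408,260)–(408,355), nose on dot one, centred between the fingers. The projected nose and tail points (red) fall on it. Descending to straddle it.

>>> {"fn": "drive_tool", "kwargs": {"motion": [[[26, 0, 0, 1.2, 0], [26, 0, 0, 2.0, 0], [26, 0, 0, 2.4, 0], [26, 0, 0, 2.4, 0], [14, 0, 0, 2.4, 0], [14, 0, 0, 2.4, 0], [14, 0, 0, 2.4, 0], [14, 0, 0, 2.4, 0]]], "squeeze": 20}}

```text
t: 12.2
tcp_pos: [0.4468, -0.0829, 0.0673]
tool_rot: [0.804, 0.595, 0.0, 0.001]
force: [0.3, -0.1, -0.2]
finger_gap: 0.165
gripper_force: 0.0
```

>>> {"fn": "drive_tool", "kwargs": {"motion": [[[14, 0, 0, 0, 0.5], [14, 0, 0, 0, 1.0], [14, 0, 0, 0, 1.5], [14, 0, 0, 0, 2.0], [14, 0, 0, 0, 2.5], [14, 0, 0, 0, 3.0], [14, 0, 0, 0, 3.5], [14, 0, 0, 0, 4.0], [14, 0, 0, 0, 4.3], [14, 0, 0, 0, 4.3]]]}}

```text
t: 13.2
tcp_pos: [0.4466, -0.0829, 0.067]
tool_rot: [0.944, 0.331, 0.0, 0.0]
force: [-0.5, 1.3, 0.1]
finger_gap: 0.166
gripper_force: 0.0
```

```bash
cat > sel.py <<'E'
from h import *; from station import manip
# white line on the bar top: bright pixels in the axis plane 26 mm up, as radius vs angle
def sel():
    s=manip.sense();c=manip.camera_model('wrist');im=manip.snapshot('wrist')
    p=np.load('p.npy');RT=R.from_euler('z',p[2])*R.from_euler('y',-10,degrees=True);o=np.array([p[0],p[1],.0535])
    g=cv2.cvtColor(im,cv2.COLOR_RGB2GRAY).astype(np.float32)
    a=np.radians(np.arange(-20,200)); rr=np.linspace(.006,.033,28)
    A,Q=np.meshgrid(a,rr,indexing='ij'); P=RT.apply(np.c_[(Q*np.sin(A)).ravel(),(Q*np.cos(A)).ravel(),np.full(A.size,.026)])+o
    uv=proj(c,P).reshape(*A.shape,2).astype(np.float32)
    m=cv2.remap(g,uv[...,0],uv[...,1],cv2.INTER_LINEAR)
    sc=m.mean(1); i=np.argsort(sc)[::-1][:6]; 
    print('t',s['t'],tool(s),'F',s['force'].round(1),'T',s['ft_torque'].round(2),'gap',round(s['finger_gap']*85,1))
    print('line angle candidates',[(int(k)-20,int(sc[k])) for k in i],'-> clicks',round((np.average(i-20,weights=sc[i]))/30,2))
    return im,c
if __name__=='__main__': sel()
E
python3 sel.py
```

```text
t 13.2 (array([-3.8,  0.2, 67. ]), np.float64(25.7)) F [-0.5  1.3  0.1] T [ 0.01 -0.02 -0.01] gap 14.1
line angle candidates [(61, 219), (59, 219), (60, 219), (62, 214), (58, 213), (57, 189)] -> clicks 1.99
```

Dot two is reached (line at 60°). Next click.

>>> {"fn": "drive_tool", "kwargs": {"motion": [[[14, 0, 0, 0, 0.5], [14, 0, 0, 0, 1.0], [14, 0, 0, 0, 1.5], [14, 0, 0, 0, 2.0], [14, 0, 0, 0, 2.5], [14, 0, 0, 0, 3.0], [14, 0, 0, 0, 3.5], [14, 0, 0, 0, 3.75], [14, 0, 0, 0, 3.75]]]}}

```text
t: 14.15
tcp_pos: [0.4465, -0.0829, 0.0668]
tool_rot: [0.997, 0.075, 0.0, 0.0]
force: [0.9, -0.6, -0.5]
finger_gap: 0.164
gripper_force: 0.0
```

```bash
python3 sel.py
```

```text
t 14.15 (array([-3.9,  0.3, 66.8]), np.float64(-4.3)) F [ 0.9 -0.6 -0.5] T [-0.02 -0.01  0.01] gap 13.9
line angle candidates [(91, 225), (89, 225), (90, 224), (92, 219), (88, 219), (87, 196)] -> clicks 2.99
```

Dot three. One more click.

>>> {"fn": "drive_tool", "kwargs": {"motion": [[[14, 0, 0, 0, 0.5], [14, 0, 0, 0, 1.0], [14, 0, 0, 0, 1.5], [14, 0, 0, 0, 2.0], [14, 0, 0, 0, 2.5], [14, 0, 0, 0, 3.0], [14, 0, 0, 0, 3.4], [14, 0, 0, 0, 3.7], [14, 0, 0, 0, 3.7]]]}}

```text
t: 15.1
tcp_pos: [0.4464, -0.0828, 0.0667]
tool_rot: [0.983, -0.182, 0.0, 0.0]
force: [-0.4, -0.0, 0.2]
finger_gap: 0.163
gripper_force: 0.0
```

```bash
python3 sel.py
```

```text
t 15.1 (array([-4. ,  0.3, 66.7]), np.float64(-33.9)) F [-0.4 -0.   0.2] T [ 0.06  0.03 -0.02] gap 13.9
line angle candidates [(121, 226), (119, 226), (120, 226), (122, 223), (118, 219), (123, 201)] -> clicks 4.02
```

Dot four (line at 120°). I'll release, lift and turn the tool back.

>>> {"fn": "drive_tool", "kwargs": {"motion": [[[26, 0, 0, 0, -0.4], [26, 0, 0, 0, -0.5], [26, 0, 0, 0, -0.5], [26, 0, 0, -0.8, -0.5], [26, 0, 0, -2.0, -0.5], [0, 0, 0, -2.0, -1.5], [0, 0, 0, -2.0, -2.5], [0, 0, 0, -2.0, -3.5], [0, 0, 0, -2.0, -4.24], [0, 0, 0, -2.0, -4.24]]]}}

```text
t: 16.15
tcp_pos: [0.4463, -0.0827, 0.1267]
tool_rot: [0.994, 0.112, -0.0, -0.0]
force: [0.2, -0.5, 0.6]
finger_gap: 0.001
gripper_force: 0.0
```

```bash
python3 sel.py
```

```text
t 16.15 (array([ -4.1,   0.4, 126.7]), np.float64(-0.0)) F [ 0.2 -0.5  0.6] T [ 0.04 -0.    0.  ] gap 0.1
line angle candidates [(121, 226), (120, 225), (122, 223), (119, 218), (123, 211), (118, 201)] -> clicks 4.02
```

>>> {"fn": "drive_tool", "kwargs": {"motion": [[[0, 0, 1.4, 0, 0], [0, 0.04, 2.85, 0, 0], [0, 0.04, 2.85, 0.8, 0], [0, 0.04, 2.85, 1.5, 0], [0, 0.04, 2.85, 1.9, 0], [0, 0.04, 2.85, 1.9, 0], [0, 0.04, 2.85, 1.9, 0]]]}}

```text
t: 16.9
tcp_pos: [0.4668, -0.1657, 0.0697]
tool_rot: [0.994, 0.112, -0.0, -0.0]
force: [0.7, -0.4, -0.2]
finger_gap: -0.001
gripper_force: 0.0
```

>>> {"fn": "drive_tool", "kwargs": {"motion": [[[0, 0, 0, 0.08, 0], [0, 0, 0, 0.16, 0], [0, 0, 0, 0.2, 0], [0, 0, 0, 0.2, 0]]]}}

```text
t: 17.3
tcp_pos: [0.467, -0.1659, 0.064]
tool_rot: [0.994, 0.113, 0.0, 0.0]
force: [-0.0, 0.7, 2.4]
finger_gap: -0.001
gripper_force: 1.0
```

```bash
python3 - <<'E'
from h import *; from station import manip
s=manip.sense();print(s['t'],tool(s),s['force'],s['ft_torque'])
E
```

```text
17.3 (array([ -2.5, -85.3,  64. ]), np.float64(-0.0)) [-0.04523796  0.7486817   2.40742904] [ 0.11541702 -0.10369537 -0.0306087 ]
```

>>> {"fn": "drive_tool", "kwargs": {"motion": [[[0, 0, 0, 0.05, 0], [0, 0, 0, 0.1, 0], [0, 0, 0, 0.15, 0], [0, 0, 0, 0.15, 0]]]}}

```text
t: 17.7
tcp_pos: [0.4676, -0.166, 0.0599]
tool_rot: [0.994, 0.113, 0.001, 0.0]
force: [1.4, 1.6, 8.7]
finger_gap: 0.002
gripper_force: 4.2
```

>>> {"fn": "drive_tool", "kwargs": {"motion": [[[0, 0, 0, 0.05, 0], [0, 0, 0, 0.1, 0], [0, 0, 0, 0.1, 0]]]}}

```text
t: 18.0
tcp_pos: [0.4677, -0.166, 0.0593]
tool_rot: [0.994, 0.113, 0.001, 0.001]
force: [-1.5, 4.5, 29.8]
finger_gap: 0.001
gripper_force: 14.9
```

The key is bottomed: force climbs with no further travel. Lifting off now.

>>> {"fn": "drive_tool", "kwargs": {"motion": [[[0, 0, 0, -0.3, 0], [0, 0, 0, -1.0, 0], [0, 0, 0, -2.5, 0], [0, 0, 0, -4.0, 0], [0, 0, 0, -5.0, 0], [0, 0, 0, -5.0, 0], [0, 0, 0, -5.0, 0], [0, 0, 0, -5.0, 0]]]}}

```text
t: 18.8
tcp_pos: [0.4655, -0.1653, 0.2046]
tool_rot: [0.994, 0.113, -0.001, -0.001]
force: [-0.8, -0.4, -0.0]
finger_gap: 0.001
gripper_force: 0.0
```

```bash
python3 - <<'E'
from sel import *; im,c=sel()
p=np.load('p.npy');Rz=R.from_euler('z',p[2])
L=lambda P:(Rz.inv().apply(P-np.array([p[0],p[1],0]))*1e3).round(1)
g=cv2.cvtColor(im,cv2.COLOR_RGB2GRAY).astype(float)
W=lambda P:Rz.apply(np.array(P)/1e3)+np.array([p[0],p[1],0])
for y in(-5,-41,-78):
    xs=np.arange(165,178,.5); uv=proj(c,W(np.c_[xs,0*xs+y,0*xs+90])).astype(np.float32)
    print(y,cv2.remap(g.astype(np.float32),uv[:,0],uv[:,1],cv2.INTER_LINEAR).ravel().astype(int).tolist())
cv2.imwrite('pics/end.png',im[:,:,::-1])
E
```

```text
t 18.8 (array([ -3.9, -84.3, 204.6]), np.float64(-0.0)) F [-0.8 -0.4 -0. ] T [ 0.01  0.   -0.05] gap 0.1
line angle candidates [(120, 223), (119, 222), (121, 217), (118, 213), (122, 202), (117, 197)] -> clicks 3.98
-5 [0, 0, 0, 0, 0, 0, 0, 0, 0, 0, 0, 0, 0, 0, 0, 0, 0, 0, 0, 0, 0, 0, 0, 0, 0, 0]
-41 [0, 0, 0, 0, 0, 0, 0, 0, 0, 0, 0, 0, 0, 0, 0, 0, 0, 0, 0, 0, 0, 0, 0, 0, 0, 0]
-78 [0, 0, 0, 0, 0, 0, 0, 0, 0, 0, 0, 0, 0, 0, 0, 0, 0, 0, 0, 0, 0, 0, 0, 0, 0, 0]
```

```bash
python3 -c "
from station import manip
print(manip.sign_off())"
```

```text
the job is handed in; nothing more can be done
None
```

I pushed the plate back until it stopped solid and square to the rear stop, turned the selector from dot one to dot four click by click, pressed the start key fully and released it, and handed the job in at about 19 s; the camera put the plate's top rear edge about 1.5 mm short of the stop, which I took as home because it held at 28 N.

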